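# Dip the reservoir gauge and present it for reading

### The job

Take the gauge rod from its rest by the red handle and slide it down the reservoir's slanted guide tube until the brass collar stops on the mouth; let it seat there for a moment. Then draw it right out again and end the job without putting it down: the program finishes while the gripper holds the rod motionless and level, with its tip about 10 cm above the middle of the white reading tile and nothing else touching the rod. Leave the bottles and other things on the bench where they are.

Things in the scene. Friction and masses are not known exactly. Their poses are not given: they have to be found in the camera images.
- gauge: Loose round gauge rod, 216 mm long, about 60 g; its x axis is the rod's axis, towards the tip. x -96 to -6 mm: red handle, 16 mm thick; -6 to 0: brass collar, 30 mm across; 0 to 120: steel shaft, 8 mm thick, with black marks and an orange band near the tip. Origin: on the axis, on the collar's tip-side face. At the start it lies level in the rest, its axis 55 mm above the worktop
- gauge_tip (a point): the tip end of the gauge rod, on its axis, 120 mm from the collar
- gauge_grip (a point): point on the rod's axis in the middle of the red handle, 45 mm behind the gauge's origin (x = -45 mm); in the rest it is free to be gripped from above, the nearer fork being 37 mm behind it
- rest: fixed grey rest for the gauge rod, base 190x60x10 mm, with two V forks, 8 mm thick and up to 63 mm high, at x = -73 mm (under the handle's end) and +73 mm (under the shaft); origin at the centre of its underside; the rod lies along its x axis, tip to +x, the rod's origin above x = +13 mm
- reservoir: fixed white reservoir box with a blue band, brass hose stubs (18 mm, on the -x face) and a black screw cap on top (up to 141 mm); 160x110x125 mm, x from -110 to +50 mm, y from -55 to +55 mm; origin on the worktop; the guide tube sticks out of its +x face
- guide_tube: fixed steel tube of the reservoir, rising at 40 degrees to the horizontal. Origin: centre of the mouth's rim; z axis along the tube, out of the mouth. Mouth: funnel 22 mm wide (28 mm outside), narrowing within 16 mm to a 12 mm bore; guided length 60 mm, then free space for the shaft. Fully in, the collar is on the rim, the rod's origin is at this origin and the rod's x axis is opposite to this z axis
- tile: fixed white reading tile, 80x110x6 mm, lying on the worktop, with two thin black lines; origin at the centre of its underside
- specimen_8: bystander: clear resin block with an insect, 30x44x20 mm, beside the specimen case; origin at the centre of its underside
- red_dropper: bystander: white dropper bottle with a red cap, 33x33x85 mm, standing; origin at the centre of its foot
- blue_vial: bystander: clear specimen vial with a blue cap, 23x23x60 mm, standing; origin at the centre of its foot
- tape_roll: bystander: roll of tan tape, 96x95x25 mm, lying flat; origin at the centre of its underside
- marker_pen: bystander: white and black marker pen, 17x135x16 mm, lying along its y axis; origin at the centre of its underside
- forceps: bystander: steel forceps, 14x118x11 mm, lying along its y axis; origin at the centre of its underside
- wash_red: bystander: wash bottle with red cap and bent spout at the back, 76x75x267 mm; origin at the centre of its foot
- sprayer: bystander: teal trigger sprayer at the back, 97x87x190 mm; origin at the centre of its foot
Things that resemble listed ones, but are neither listed nor needed, are in the scene too. What is shaped like the gauge but green is not meant.

How it is judged:
On the way, in this order (a step that is already met when the one before it is completed fails the run):
1. the gauge rod is seated in the guide tube: collar within 4 mm of the mouth, rod along the tube within about 5 degrees (distance between gauge and guide_tube below 0.004 m and angle between the x axis of gauge and the z axis of guide_tube, either way round below 0.09 rad and z of gauge_tip in the frame of guide_tube below -0.11 m), for 0.2 s.
2. the rod is drawn right out: its tip is more than 10 mm clear of the mouth (z of gauge_tip in the frame of guide_tube above 0.01 m), for 0.1 s.
At the end, for the whole second after the job is handed in: The fingers hold the gauge rod still (slower than 20 mm/s and 0.15 rad/s), level within 8 degrees, its tip within 30 mm horizontally of the tile's centre and 60 to 160 mm above the worktop; the rod touches neither rest, reservoir nor tile (angle between gauge's own x axis and vertical between 1.431 and 1.711 rad and horizontal distance between gauge_tip and tile below 0.03 m and height (world z) of gauge_tip between 0.06 and 0.16 m and contact force between gauge and the fingers above 1 N and linear speed of gauge below 0.02 m/s and angular speed of gauge below 0.15 rad/s and contact force between gauge and rest below 0.1 N and contact force between gauge and reservoir below 0.1 N and contact force between gauge and tile below 0.1 N); the arm keeps its last pose, push and grip.
It fails at once if a bystander is moved more than 30 mm (distance of any of specimen_8, red_dropper, blue_vial, tape_roll, marker_pen, forceps, wash_red, sprayer from where it was at the start of the episode above 0.03 m).
It also fails if it takes over 54 s, if anything falls off the work surface, if the arm or the gripper's body presses on something with over 40 N, if the wrist force passes 120 N, or if a joint passes its speed limit or range.

### The arm

A 6-joint arm with a two-finger parallel gripper is mounted at the origin on a cart in front of the work surface, level with it; the furniture and walls round the work are solid. World frame = base frame: x ahead of the robot, y to its left, z up, the work surface at z = 0. Lengths are in m, angles in rad, forces in N, time in s.
With the tool pointing down it reaches from about 0.275 to 0.875 m from the base axis. Payload 12.5 kg.
Tool frame: the origin (TCP) lies on the centre line of the jaws, within the pads' length; the fingertips stand 22 mm ahead of it and the grasp point (between the pads) lies 3 mm ahead of it; z points along the fingers, y is the line along which they close (so a half turn about z gives the same grasp; the last joint's range is limited). The gripper opens to 85 mm and grips with 20 to 120 N. Pads are 22 mm wide; open, the fingers measure 114 mm over their backs; the gripper's body (76 mm by 85 mm) begins 54 mm behind the grasp point. The pads swing forward as they close: fully open they stand 13 mm farther back than shut.
Start: joints at [-1.306, 0.351, 1.652, -0, 1.139, -0.085], TCP at [0.189, -0.517, 0.253] pointing down, gripper open.
Joint ranges: [-2.75, 2.75], [-0.79, 2.1], [0.01, 2.65], [-1.57, 4.71], [0.07, 3.14], [-2.87, 2.87]. Speed limits (rad/s): [2.22, 2.22, 2.79, 3.14, 3.14, 3.14].

### API

Orientations are given as a unit quaternion [x, y, z, w].
In Python, from cell import r, imaging gives the robot as it stands. The module is installed in compiled form; this text tells all that it offers.
- The arm moves only by the tool jog_arm, never from a script. Its argument "increments" is a list of rows, each an object with "dp": the shift along the tool's x, y, z normalised to -1 to 1, where 1 is 0.03 m, a list of three; "dr": the turn, a rotation vector about the tool's x, y, z normalised to -1 to 1, where 1 is 0.15 rad, a list of three. In form: [{"dp": [x, y, z], "dr": [ax, ay, az]}, ...]. A call has 1 to 12 rows; each row shifts and turns the commanded pose from where the row before left it, along the tool's axes as they then stand; what a row does not reach is not made up. A row lasts 1/10 s, in which the tool goes at most 50 mm and 8.59 degrees, less where a joint would pass 70% of its speed; a pose out of reach is approached as far as the arm can. A call with a number of a shift or a turn outside -1 to 1 is refused whole. A call with a gripper value outside its range is refused whole. "gripper" is the opening, from 0 (shut) to 1 (fully open), set as the call begins (left out, the last holds). The fingers move at their own pace and stop on an object; the grip force is fixed at half the most. Time passes only in rows, so rows that do not move let the fingers close. It gives the time, the measured TCP pose, the force, the opening and the grip force at its end, in the units of the state.
- r.state(): the state, without advancing time (a new reading comes with each control period).
- imaging.grab_frame(name): name is "scene" or "top"; returns (picture, depth): 400x640x3 uint8, red, green, blue; 400x640 float32, m along the optical axis (not along the pixel's ray), 0 where there is no reading.
- imaging.camera_params(name): a dict with "fov_y" (degrees; the focal length in pixels is half the picture's height over the tangent of half this angle, whatever the lens; pixels are square), "cx", "cy" (the principal point, pixels), "D" ([k1, k2, p1, p2, k3] as OpenCV has them; the pictures are not rectified), "position" and "rotation" of the camera in the world. Camera axes: x right, y up, looking along -z (the intrinsics and any distortion apply to the point x, -y, -z); pixel columns grow to the right and rows downward; lengths in m; the calibration is good to about 2 mm. A picture is of the moment at which its call begins. camera_params takes no time and is no camera call.
- r.close_job(): hands the job in; it is judged then, once.
Trained networks look in the newest picture that a camera, given by its name, has taken for a name from the list of things; names that differ only in an ending like _2 or _b are one class to them, and where a whole thing is asked for, a point or a joint stands for the part that bears it (a point fixed in the world has none). Each returns a list of dicts, best first, with "score" (0 to 1); they miss things now and then, are a little off and sometimes report something else, mostly with a low value. They report only what shows in the picture. A call takes as long as a camera call. They do not tell look-alikes from the thing itself.
- imaging.find_in(name, camera): "centre" ([x, y, z] in m, in world coordinates, good to about 4 mm: the middle of the surface that is visible of it).
- imaging.masks_of(name, camera): "mask" (400x640 bool, what is visible of it).
The state is a dict: "clock": time; "qpos": joint angles; "qvel": joint speeds; "joint_efforts": joint torques, N m; "tcp_pos": TCP position; "eef_rot": TCP orientation; "ft_force": force on the tool from outside, world axes, zero at the start; "ft_torque": the same for the moment, N m; "gripper_width": finger opening in m; "grip_force": force on a finger pad.
Only numpy, scipy, OpenCV 4.12 (cv2) and the standard library are available. Lean on these libraries where they do the work, as an engineer would, in place of code of your own. Each camera call takes 0.05 s, during which the arm holds its last target. There are 200 camera calls.

## Working session

There is one attempt and no reset: what is moved stays moved. The work goes in short steps, Python scripts to look and compute and a tool call to move; the robot and the scene stay as the last step left them, time stands still between calls to the robot, and variables do not carry over. Pictures are saved under pics/ and viewed, at most 12 in all, crops included, and the job is handed in when it is done.

Besides the shell and the picture viewer there is one more tool, called after "Call:" as a command line: name --argument value ..., lists and objects as JSON in quotes. jog_arm: Moves the arm, as the interface text tells. Its arguments: {"type":"object","properties":{"increments":{"type":"array","items":{"type":"object","properties":{"dp":{"type":"array","items":{"type":"number","minimum":-1,"maximum":1}},"dr":{"type":"array","items":{"type":"number","minimum":-1,"maximum":1}}}}},"gripper":{"type":"number"}},"required":["increments"]}

```bash
mkdir -p pics
cat > h.py <<'E'
import numpy as np, cv2
from cell import r, imaging
def K(cam):
    p=imaging.camera_params(cam); f=200/np.tan(np.radians(p["fov_y"])/2)
    R=np.array(p["rotation"],float)
    if R.size==4:
        from scipy.spatial.transform import Rotation as Ro; R=Ro.from_quat(R.ravel()).as_matrix()
    return np.array([[f,0,p["cx"]],[0,f,p["cy"]],[0,0,1]]),np.array(p["D"],float),np.array(p["position"],float),R.reshape(3,3)
def cloud(cam,d):
    k,D,t,R=K(cam); v,u=np.mgrid[0:400,0:640]
    n=cv2.undistortPoints(np.stack([u,v],-1).reshape(-1,1,2).astype(np.float64),k,D).reshape(400,640,2)
    P=np.dstack([n[...,0]*d,-n[...,1]*d,-d]); return P@R.T+t
def proj(cam,P):
    k,D,t,R=K(cam); c=(np.atleast_2d(P)-t)@R; c=c*[1,-1,-1]
    return cv2.projectPoints(c,np.zeros(3),np.zeros(3),k,D)[0].reshape(-1,2)
E
python3 - <<'E'
from h import *
for c in("scene","top"):
    im,d=imaging.grab_frame(c); cv2.imwrite(f"pics/{c}0.png",im[...,::-1]); np.savez(f"{c}0.npz",im=im,d=d)
    print(c,imaging.camera_params(c))
    for n in("gauge","rest","reservoir","guide_tube","tile"):
        print(n,[(np.round(o["centre"],3).tolist(),round(o["score"],2),proj(c,o["centre"]).round().tolist()) for o in imaging.find_in(n,c)][:4])
print(r.state())
E
```

```text
scene {'fov_y': 57.90097211924229, 'cx': 318.2446748904882, 'cy': 190.11321038162268, 'D': array([-0.03269624,  0.        ,  0.        ,  0.        ,  0.        ]), 'position': array([-0.46383605, -0.46934731,  0.69274326]), 'rotation': array([ 0.45118739, -0.2779474 , -0.42976425,  0.73107993])}
gauge []
rest [([0.443, -0.445, 0.015], 0.67, [[457.0, 281.0]]), ([0.72, 0.214, 0.083], 0.17, [[307.0, 178.0]])]
reservoir [([0.597, -0.232, 0.093], 0.55, [[404.0, 216.0]])]
guide_tube [([0.598, -0.134, 0.124], 0.44, [[377.0, 200.0]])]
tile [([0.418, 0.007, 0.006], 0.68, [[315.0, 244.0]])]
top {'fov_y': 56.52456928586426, 'cx': 314.7161589019909, 'cy': 198.05141425186488, 'D': array([-0.01068899,  0.        ,  0.        ,  0.        ,  0.        ]), 'position': array([0.3554323 , 0.08727667, 1.37818075]), 'rotation': array([-0.0663025 ,  0.05223702,  0.71411801, -0.6949178 ])}
gauge [([0.443, 0.616, 0.017], 0.75, [[179.0, 240.0]]), ([0.515, 0.312, 0.061], 0.61, [[259.0, 217.0]])]
rest [([0.51, 0.308, 0.011], 0.62, [[262.0, 220.0]]), ([0.63, -0.218, 0.128], 0.49, [[410.0, 177.0]])]
reservoir [([0.63, -0.217, 0.126], 0.71, [[409.0, 178.0]])]
guide_tube []
tile [([0.421, 0.013, 0.005], 0.88, [[343.0, 242.0]])]
{'clock': 0.6, 'qpos': array([-1.30562473e+00,  3.50717786e-01,  1.65182640e+00, -2.79015572e-05,
        1.13910509e+00, -8.45936766e-02]), 'qvel': array([-0.00121578, -0.00090898, -0.00080449,  0.00028392, -0.00114797,
        0.00023192]), 'joint_efforts': array([ 8.34555321e-04, -5.05852783e+01, -2.91572946e+01, -1.11782106e-04,
        6.15369154e-04, -1.67609483e-05]), 'tcp_pos': array([ 0.18848664, -0.51666428,  0.25326976]), 'eef_rot': array([ 9.84745950e-01,  1.73998314e-01, -1.51715683e-05, -2.70501103e-05]), 'ft_force': array([-0.03263297,  0.25234655,  0.0334764 ]), 'ft_torque': array([0.02807436, 0.00227796, 0.04560612]), 'grip_force': 0.0, 'gripper_width': 0.08524108567519031}
```

View pics/scene0.png

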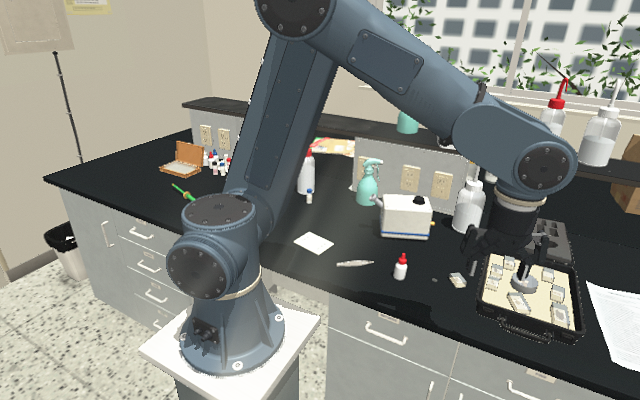

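View pics/top0.png

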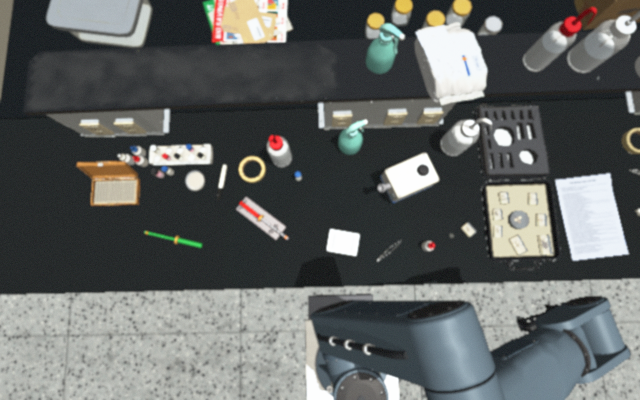

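Scene: reservoir at (405,216), tile at (314,243). Top: the red-handled gauge in its grey rest is at (262,217). The things that could be taken for it are the green look-alike at (173,240), the marker pen at (222,177) and the forceps at (389,250). I choose the one at (262,217) and check it, with the reservoir, in one close crop.

Run:
```python
from h import *
t=np.load("top0.npz"); s=np.load("scene0.npz")
a=cv2.resize(t["im"][185:255,220:310],(385,300),interpolation=cv2.INTER_CUBIC)
b=cv2.resize(t["im"][140:210,365:455],(385,300),interpolation=cv2.INTER_CUBIC)
c=cv2.resize(s["im"][180:250,360:450],(385,300),interpolation=cv2.INTER_CUBIC)
o=np.vstack([np.hstack([a,b]),np.hstack([c,c*0])]); cv2.imwrite("pics/crop1.png",o[...,::-1])
P=cloud("top",t["d"]); im=t["im"].astype(int)
red=(im[...,0]>140)&(im[...,1]<90)&(im[...,2]<90); red[:190]=0; red[260:]=0; red[:,:225]=0; red[:,310:]=0
q=P[red]; print("red",q.shape,q.mean(0),q.min(0),q.max(0))
v,u=np.nonzero(red);print(u.min(),u.max(),v.min(),v.max())
# height map around rest and reservoir
for nm,(r0,r1,c0,c1) in dict(rest=(190,245,230,298),res=(145,208,368,445)).items():
    z=P[r0:r1,c0:c1,2]*1000
    print(nm); print("\n".join(" ".join("%3d"%x for x in row[::3]) for row in z[::3]))
m=imaging.masks_of("tile","top")[0]["mask"]; pts=P[m]; rc=cv2.minAreaRect((pts[:,:2]*1000).astype(np.float32)); print("tile",rc,np.median(pts[:,2]))
```

```text
red (68, 3) [0.54863885 0.35206554 0.05721052] [ 0.51926692  0.31513623 -0.00335066] [0.58671662 0.39739221 0.06882406]
239 258 201 216
rest
  0  -4   1   1  -2  -1   0  -3   0   2   0   3  -5  -3  -2   4   0   6   0   1   0   0   2
  0  -1   0   1 1378  -1   4   1  -4  -1   5  -3  -4  -4   0 1378  -2   3  -4  -1  -4   5  -4
 -2  -3   1  -1  -5   0   5  -5   3   0  -3  -5  -3   1   0  -2   2  -1   0   2   1  -1  -3
  0   0  -3   3   1  10   6  -8   0   3  -3   3  -2   0  -4   1   0   3  -3  -5  -1  -3   0
 -3   0   2  -6  55  56   8   6   2  -5   0  -3  -4   2   0  -8  -2  -2  -2   2  -1   0   0
 -3   0   2  10  59  59   9   7   8   2   0   7  -3  -3   3   1   0   2  -1   0   0   0  -4
  0  -3   3  58  13  56  64   6   7   9  12   5   1  -1  -3  -1   0  -2   6  -2  -1  -1   1
 -2  -1  -3  11   4   9  59  63  58   7   6   9   1   6  -2  -3  -4  -1   0   2  -3  -3   0
  0   2  -4  -1   7   7   8  54  60  62   8   8  10   0  -5  -3   0   0  -2  -6  -1   0  -4
  0   4  -1  -2   0  -2   9   8   7  61  66   8   7  11   5  -6   1  -3   4   0   0  -2  -1
  4  -1  -1  -3  -1   0   0   9  12  
[... 2410 characters left out ...]
 120 126 123 119  86  35   1   3   0   0   1  -3  -2
  3   1  -3   0   0   0   0  42  91 115 126 126 120 122 117  72  -1   0   1   0   2  -5   0  -2  -3  -5
  0  -4   3   0  -3   2  -2  32  82 113 118 123 116  49   2  -2  -3  -1  -2  -7   0  -2   0   4   3  -5
 -3  -3  -2   3   0   2   2  -5  53  85  98  36  -2   0   0  -1   1   0   5   1   0  -1  -1  -3   2   1
 -1   1   0   1  -1  -6  -1  -3  35  31   4   0  -1   4   0  -4  -2  -4  -1   2   3   2  -2  -5  -4   0
  0   0   3  -3  -2   3   1   0   2   0   0   0  -2  -1   0  -3   1   4   1   0  -2   4   0   0  -1  -1
tile ((402.2551574707031, 20.351703643798828), (114.02169036865234, 116.98011016845703), 79.24411010742188) 0.00501014006083611
```

View pics/crop1.png

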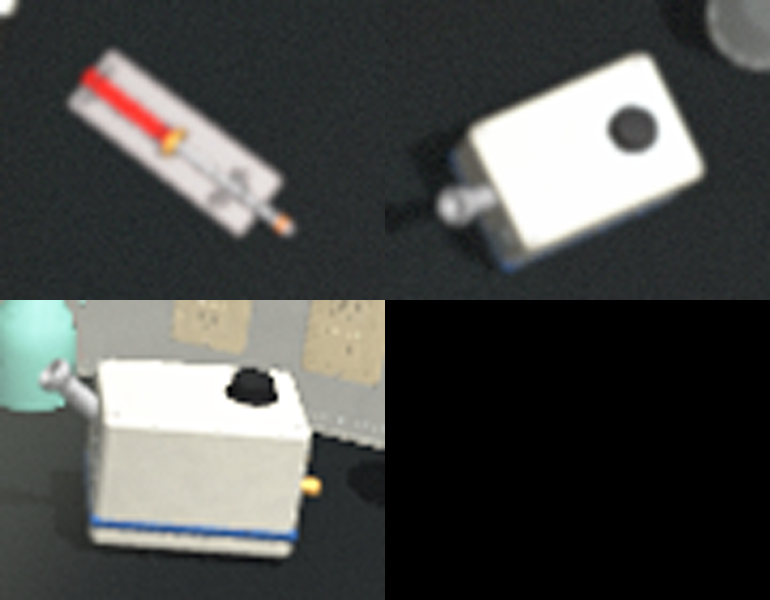

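The crop confirms the gauge: red handle, brass collar and an orange tip pointing to the lower right. The tube mouth shows at top (381,188) and scene (373,198). Next I fit the poses.

```bash
cat >> h.py <<'E'
def ray(cam,uv):
    k,D,t,R=K(cam); n=cv2.undistortPoints(np.array(uv,float).reshape(-1,1,2),k,D).reshape(-1,2)
    v=np.c_[n[:,0],-n[:,1],-np.ones(len(n))]@R.T; return t,v
def onz(cam,uv,z):
    t,v=ray(cam,uv); return t+v*((z-t[2])/v[:,2])[:,None]
def tri(ua,ub):
    t1,v1=ray("scene",ua);t2,v2=ray("top",ub);v1=v1[0]/np.linalg.norm(v1);v2=v2[0]/np.linalg.norm(v2)
    s=np.linalg.lstsq(np.c_[v1,-v2],t2-t1,rcond=None)[0];a=t1+s[0]*v1;b=t2+s[1]*v2;return (a+b)/2,np.linalg.norm(a-b)
E
python3 - <<'E'
from h import *
t=np.load("top0.npz"); s=np.load("scene0.npz"); im=t["im"].astype(int); P=cloud("top",t["d"])
reg=np.zeros((400,640),bool); reg[190:250,228:300]=1
R,G,B=im[...,0],im[...,1],im[...,2]
red=reg&(R>130)&(G<100)&(B<100)&(R-G>60); orr=reg&(R-B>50)&~red
v,u=np.nonzero(red); h=onz("top",np.c_[u,v],0.058)[:,:2]
c=h.mean(0); w=np.linalg.svd(h-c)[2][0]; print("red c",c,"dir",w,np.degrees(np.arctan2(w[1],w[0])),np.ptp((h-c)@w), len(u))
v,u=np.nonzero(orr)
for x,y in zip(u,v): pass
pts=onz("top",np.c_[u,v],0.057)[:,:2]; lab=((pts-c)@(-w if w[1]>0 else w))
dirn=(-w if w[1]>0 else w)
for lo,hi in((0.02,0.075),(0.11,0.2)):
    k=(lab>lo)&(lab<hi); print("orange/brass",lo,pts[k].mean(0),k.sum(),lab[k].mean(),lab[k].max())
# rest rectangle
bright=reg&(im.min(-1)>110); v,u=np.nonzero(bright); q=onz("top",np.c_[u,v],0.01)[:,:2]*1000
print("rest",cv2.minAreaRect(q.astype(np.float32)))
# tile
reg2=np.zeros((400,640),bool); reg2[222:262,320:368]=1
v,u=np.nonzero(reg2&(im.min(-1)>110)); print("tile",cv2.minAreaRect((onz("top",np.c_[u,v],0.006)[:,:2]*1000).astype(np.float32)))
# reservoir top
reg3=np.zeros((400,640),bool); reg3[145:208,385:445]=1
br=reg3&(im.min(-1)>215)
n,l,st,_=cv2.connectedComponentsWithStats(br.astype(np.uint8)); k=1+np.argmax(st[1:,4]); v,u=np.nonzero(l==k)
rc=cv2.minAreaRect((onz("top",np.c_[u,v],0.125)[:,:2]*1000).astype(np.float32)); print("res top",rc,cv2.boxPoints(rc))
print("mouth tri",tri([372.9,198.2],[381.4,188.6]))
k=(P[...,2]>.105)&(P[...,2]<.16); k[:, :376]=0; k[:,392:]=0; k[:182]=0; k[196:]=0
for a,b in zip(np.argwhere(k),P[k]): print(a[::-1],(b*1000).round(),im[a[0],a[1]].mean().round())
E
```

```text
red c [0.54778876 0.35114566] dir [-0.63034604 -0.77631428] -129.075657451612 0.08620705411835694 80
orange/brass 0.02 [0.51982408 0.31488825] 38 0.045774569954392816 0.05952241895691632
orange/brass 0.11 [0.44391864 0.21841826] 11 0.16851229911370472 0.17329708591847354
rest ((510.004638671875, 302.3468933105469), (224.03892517089844, 63.85628128051758), 51.5222053527832)
tile ((422.4850769042969, 13.35601806640625), (116.9195556640625, 88.8900375366211), 78.94139862060547)
res top ((639.4600219726562, -225.6441650390625), (106.36407470703125, 155.2308807373047), 22.019235610961914) [[ 561.05774 -173.62906]
 [ 619.2566  -317.53708]
 [ 717.8623  -277.65927]
 [ 659.66345 -133.75125]]
mouth tri (array([ 0.59375369, -0.11945217,  0.13042241]), np.float64(0.0024209328085075758))
[389 182] [ 619. -149.  113.] 142.0
[390 182] [ 616. -150.  126.] 199.0
[391 182] [ 617. -154.  119.] 243.0
[389 183] [ 616. -149.  111.] 147.0
[390 183] [ 614. -151.  117.] 172.0
[391 183] [ 613. -154.  123.] 227.0
[381 184] [ 608. -117.  135.] 114.0
[382 184] [ 609. -121.  133.] 133.0
[386 184] [ 611. -137.  11
[... 2258 characters left out ...]
 -123.  117.] 143.0
[383 189] [ 593. -125.  122.] 148.0
[384 189] [ 589. -125.  145.] 162.0
[385 189] [ 590. -129.  140.] 151.0
[386 189] [ 593. -135.  123.] 127.0
[378 190] [ 590. -108.  124.] 112.0
[379 190] [ 590. -111.  121.] 155.0
[380 190] [ 591. -115.  120.] 170.0
[381 190] [ 590. -118.  124.] 156.0
[382 190] [ 589. -121.  126.] 140.0
[383 190] [ 587. -122.  137.] 136.0
[384 190] [ 587. -126.  137.] 132.0
[379 191] [ 586. -111.  125.] 111.0
[380 191] [ 586. -114.  125.] 127.0
[381 191] [ 586. -118.  123.] 124.0
[382 191] [ 585. -120.  129.] 113.0
[383 191] [ 583. -122.  138.] 114.0
[384 191] [ 584. -126.  133.] 98.0
[381 192] [ 582. -117.  129.] 80.0
[382 192] [ 581. -119.  132.] 80.0
```

Targets, checked against each other:

| Item | Position / direction |
|---|---|
| Rod grip | about (0.544, 0.346, 0.055) |
| Rod tip direction (yaw) | about -128.2° |
| Tube mouth | about (0.5955, -0.116, 0.134) |
| Insertion yaw | about -68° |
| Tile centre | (0.422, 0.013) |

The reservoir top measures 155x106 mm (should be 160x110), and the mouth lies on its centre line. Now I move towards the rest at a safe height.

Call:
jog_arm --increments '[{"dp": [0.8,-0.88,0]},{"dp": [0.8,-0.88,0]},{"dp": [0.8,-0.88,0]},{"dp": [0.8,-0.88,0]},{"dp": [0.8,-0.88,0]},{"dp": [0.8,-0.88,0]},{"dp": [0.8,-0.88,0]},{"dp": [0.8,-0.88,0]},{"dp": [0.8,-0.88,0]},{"dp": [0.8,-0.88,0]},{"dp": [0.8,-0.88,0]},{"dp": [0.8,-0.88,0]}]' --gripper 1

```text
validation failed for argument at $.in...
```

Call:
jog_arm --increments '[{"dp": [0.8,-0.88,0]},{"dp": [0.8,-0.88,0]},{"dp": [0.8,-0.88,0]},{"dp": [0.8,-0.88,0]},{"dp": [0.8,-0.88,0]},{"dp": [0.8,-0.88,0]},{"dp": [0.8,-0.88,0]},{"dp": [0.8,-0.88,0]},{"dp": [0.8,-0.88,0]},{"dp": [0.8,-0.88,0]},{"dp": [0.8,-0.88,0]},{"dp": [0.8,-0.88,0]}]'

```text
validation failed for argument at $.in...
```

Call:
jog_arm --increments '[{"dp": [0.8,-0.88,0]},{"dp": [0.8,-0.88,0]},{"dr": [0,0,-0.925]},{"dr": [0,0,-0.925]},{"dr": [0,0,-0.925]},{"dr": [0,0,-0.925]},{}]'

```text
validation failed for argument at $.in...
```

```bash
cat >> h.py <<'E'
from scipy.spatial.transform import Rotation as Ro
def go(p,x,z):
    """units (tool axes) from the measured pose to TCP at p with tool x, z axes"""
    s=r.state(); T=Ro.from_quat(s["eef_rot"]); x=np.array(x,float);z=np.array(z,float);z/=np.linalg.norm(z);x-=z*(x@z);x/=np.linalg.norm(x)
    G=Ro.from_matrix(np.c_[x,np.cross(z,x),z])
    print("t",round(s["clock"],2),"tcp",s["tcp_pos"].round(4),"q",s["qpos"].round(2),"w",round(s["gripper_width"],4),"grip",round(s["grip_force"],1),"F",s["ft_force"].round(1))
    print("dp units",(T.inv().apply(np.array(p)-s["tcp_pos"])/.03).round(2),"dr units",((T.inv()*G).as_rotvec()/.15).round(2))
def yaw(a): a=np.radians(a); return np.array([np.cos(a),np.sin(a),0])
E
python3 -c "
from h import *
go([.544,.3464,.058],-yaw(-128.2),[0,0,-1])
im,d=imaging.grab_frame('top'); cv2.imwrite('pics/top1.png',cv2.resize(im[150:290,150:350],(800,560))[...,::-1])"
```

```text
t 0.65 tcp [ 0.1885 -0.5167  0.2533] q [-1.31  0.35  1.65 -0.    1.14 -0.08] w 0.0853 grip 0.0 F [-0.  -0.4 -0.5]
dp units [ 20.99 -22.97   6.51] dr units [-0.   0.  -3.7]
```

The calls were refused, so each row probably needs both keys.

Call:
jog_arm --increments '[{"dp": [0.8,-0.88,0],"dr": [0,0,0]},{"dp": [0.8,-0.88,0],"dr": [0,0,0]},{"dp": [0.8,-0.88,0],"dr": [0,0,0]},{"dp": [0.8,-0.88,0],"dr": [0,0,0]},{"dp": [0.8,-0.88,0],"dr": [0,0,0]},{"dp": [0.8,-0.88,0],"dr": [0,0,0]},{"dp": [0.8,-0.88,0],"dr": [0,0,0]},{"dp": [0.8,-0.88,0],"dr": [0,0,0]},{"dp": [0.8,-0.88,0],"dr": [0,0,0]},{"dp": [0.8,-0.88,0],"dr": [0,0,0]},{"dp": [0.8,-0.88,0],"dr": [0,0,0]},{"dp": [0.8,-0.88,0],"dr": [0,0,0]}]' --gripper 1

```text
clock: 1.9
tcp_pos: [0.3508, -0.119, 0.2535]
eef_rot: [0.985, 0.174, 0.0, 0.0]
ft_force: [0.4, 0.1, -0.0]
gripper_width: 0.0854
grip_force: 0.0
```

Call:
jog_arm --increments '[{"dp": [0.8,-0.88,0],"dr": [0,0,0]},{"dp": [0.8,-0.88,0],"dr": [0,0,0]},{"dp": [0.8,-0.88,0],"dr": [0,0,0]},{"dp": [0.8,-0.88,0],"dr": [0,0,0]},{"dp": [0.8,-0.88,0],"dr": [0,0,0]},{"dp": [0.8,-0.88,0],"dr": [0,0,0]},{"dp": [0.8,-0.88,0],"dr": [0,0,0]},{"dp": [0.8,-0.88,0],"dr": [0,0,0]},{"dp": [0.8,-0.88,0],"dr": [0,0,0]},{"dp": [0.8,-0.88,0],"dr": [0,0,0]},{"dp": [0.8,-0.88,0],"dr": [0,0,0]},{"dp": [0.8,-0.88,0],"dr": [0,0,0]}]'

```text
clock: 3.1
tcp_pos: [0.5128, 0.2775, 0.2533]
eef_rot: [0.985, 0.174, 0.0, 0.0]
ft_force: [0.3, -0.8, 1.6]
gripper_width: 0.0855
grip_force: 0.0
```

Call:
jog_arm --increments '[{"dp": [0.8,-0.88,0],"dr": [0,0,0]},{"dp": [0.8,-0.88,0],"dr": [0,0,0]},{"dp": [0,0,0],"dr": [0,0,-0.925]},{"dp": [0,0,0],"dr": [0,0,-0.925]},{"dp": [0,0,0],"dr": [0,0,-0.925]},{"dp": [0,0,0],"dr": [0,0,-0.925]},{"dp": [0,0,0],"dr": [0,0,0]}]'

```text
clock: 3.8
tcp_pos: [0.5394, 0.342, 0.2532]
eef_rot: [0.899, 0.438, -0.0, 0.0]
ft_force: [0.0, -0.6, -0.4]
gripper_width: 0.0855
grip_force: 0.0
```

```bash
python3 -c "
from h import *
go([.544,.3464,.058],-yaw(-128.2),[0,0,-1])
im,d=imaging.grab_frame('top'); a=im[170:260,200:310]
im2,d=imaging.grab_frame('scene'); b=im2[100:300,150:400]
cv2.imwrite('pics/two1.png',np.hstack([cv2.resize(a,(400,327)),cv2.resize(b,(400,327))])[...,::-1])"
```

```text
t 3.8 tcp [0.5394 0.342  0.2532] q [ 0.49  0.51  1.4  -0.    1.22  1.16] w 0.0855 grip 0.0 F [ 0.  -0.6 -0.4]
dp units [0.21 0.03 6.51] dr units [-0.    0.    0.02]
```

View pics/two1.png

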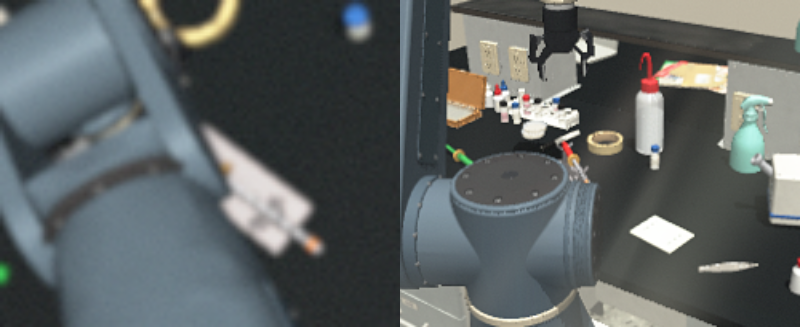

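The arm hangs over the rest in the top view. The scene view now shows the red handle at crop (570,155), and I check the estimate against it.

```bash
python3 -c "
from h import *
im,d=imaging.grab_frame('scene'); im=im.astype(int); P=cloud('scene',d)
m=(im[...,0]>120)&(im[...,1]<90)&(im[...,2]<90); m[:180]=0;m[215:]=0;m[:,:245]=0;m[:,275:]=0
v,u=np.nonzero(m);print(len(u),u.mean(),v.mean(),u.min(),u.max(),v.min(),v.max(),P[m].mean(0))
h=yaw(-128.2);g=np.array([.544,.3464,.055])
print(proj('scene',[g+h*k for k in(-.051,-.006,0,.039)]))
for vv in sorted(set(v)): print(vv,u[v==vv].min(),u[v==vv].max())
"
```

```text
33 253.87878787878788 190.66666666666666 251 257 187 195 [0.55402552 0.35946899 0.05664561]
[[251.82734795 187.49999061]
 [254.61347006 192.08775479]
 [254.99600435 192.71753361]
 [257.54922454 196.92023848]]
187 251 254
188 252 254
189 251 253
190 252 256
191 252 256
192 253 257
193 253 257
194 254 255
195 254 254
```

The prediction agrees within about a pixel, so I descend and grip.

Call:
jog_arm --increments '[{"dp": [0.2,0.03,0.95],"dr": [0,0,0]},{"dp": [0,0,0.95],"dr": [0,0,0]},{"dp": [0,0,0.95],"dr": [0,0,0]},{"dp": [0,0,0.95],"dr": [0,0,0]},{"dp": [0,0,0.95],"dr": [0,0,0]},{"dp": [0,0,0.9],"dr": [0,0,0]},{"dp": [0,0,0.6],"dr": [0,0,0]},{"dp": [0,0,0.26],"dr": [0,0,0]},{"dp": [0,0,0],"dr": [0,0,0]}]'

```text
clock: 4.85
tcp_pos: [0.5436, 0.346, 0.0572]
eef_rot: [0.9, 0.436, -0.001, 0.0]
ft_force: [0.2, 0.4, 0.6]
gripper_width: 0.0851
grip_force: 0.0
```

Call:
jog_arm --increments '[{"dp": [0,0,0],"dr": [0,0,0]},{"dp": [0,0,0],"dr": [0,0,0]},{"dp": [0,0,0],"dr": [0,0,0]},{"dp": [0,0,0],"dr": [0,0,0]},{"dp": [0,0,0],"dr": [0,0,0]},{"dp": [0,0,0],"dr": [0,0,0]},{"dp": [0,0,0],"dr": [0,0,0]},{"dp": [0,0,0],"dr": [0,0,0]},{"dp": [0,0,0],"dr": [0,0,0]},{"dp": [0,0,0],"dr": [0,0,0]}]' --gripper 0

```text
clock: 5.85
tcp_pos: [0.5441, 0.3463, 0.0584]
eef_rot: [0.899, 0.437, 0.0, -0.0]
ft_force: [-1.5, -0.9, 5.3]
gripper_width: 0.0145
grip_force: 58.6
```

The rod is gripped: 14.5 mm opening at 58.6 N. I lift it, then plan.

Call:
jog_arm --increments '[{"dp": [0,0,-0.3],"dr": [0,0,0]},{"dp": [0,0,-0.6],"dr": [0,0,0]},{"dp": [0,0,-0.9],"dr": [0,0,0]},{"dp": [0,0,-0.9],"dr": [0,0,0]},{"dp": [0,0,-0.9],"dr": [0,0,0]},{"dp": [0,0,-0.9],"dr": [0,0,0]},{"dp": [0,0,-0.9],"dr": [0,0,0]},{"dp": [0,0,-0.9],"dr": [0,0,0]},{"dp": [0,0,-0.5],"dr": [0,0,0]},{"dp": [0,0,0],"dr": [0,0,0]}]'

```text
clock: 6.85
tcp_pos: [0.5444, 0.3465, 0.2641]
eef_rot: [0.899, 0.437, 0.002, -0.0]
ft_force: [-0.4, 0.1, -0.7]
gripper_width: 0.0144
grip_force: 58.5
```

```bash
cat >> h.py <<'E'
a40=np.radians(40)
def stage(gap,M=(.5955,-.116,.134),hy=-68,gx=-.045):
    h=yaw(hy); up=np.array([0,0,1]); d=np.cos(a40)*h-np.sin(a40)*up; tz=-np.sin(a40)*h-np.cos(a40)*up
    g=np.array(M)-d*(gap+.12-gx); return g-.003*tz,-d,tz
E
python3 - <<'E'
from h import *
P=cloud("top",np.load("top0.npz")["d"]); q=P[125:175,262:300].reshape(-1,3); q=q[(q[:,2]>.05)&(q[:,2]<.4)]
print("wash",q.min(0),q.max(0))
p,x,z=stage(.04); print(p)
go(p,x,z)
print("level, same place:"); go(p,-yaw(-68),[0,0,-1])
im,d=imaging.grab_frame('scene'); cv2.imwrite('pics/s2.png',cv2.resize(im[100:250,180:420],(800,500),interpolation=cv2.INTER_CUBIC)[...,::-1])
E
```

```text
wash [0.6692102  0.1656823  0.05012191] [0.78146013 0.26984802 0.26789542]
[0.53739449 0.02781618 0.26806959]
t 6.85 tcp [0.5444 0.3465 0.2641] q [ 0.49  0.51  1.38 -0.    1.25  1.16] w 0.0144 grip 58.5 F [-0.4  0.1 -0.7]
dp units [-8.5   6.38 -0.15] dr units [ 2.46  4.2  -6.69]
level, same place:
t 6.85 tcp [0.5444 0.3465 0.2641] q [ 0.49  0.51  1.38 -0.    1.25  1.16] w 0.0144 grip 58.5 F [-0.4  0.1 -0.7]
dp units [-8.5   6.38 -0.15] dr units [ 0.02 -0.01 -7.  ]
```

View pics/s2.png

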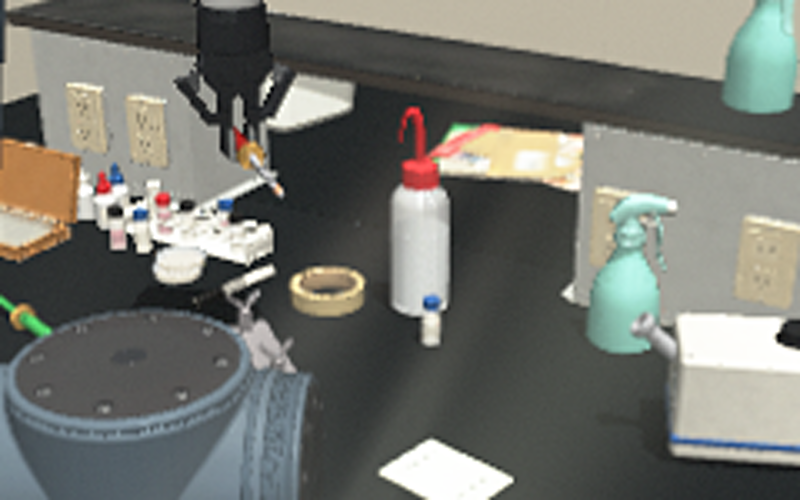

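The rod is held in the gripper, with its collar at (250,152) and tip at (278,190) in the crop. The path clears wash_red, which lies at x ≥ 0.67. I translate, then yaw.

Call:
jog_arm --increments '[{"dp": [-0.4,0.3,0],"dr": [0,0,0]},{"dp": [-0.8,0.6,0],"dr": [0,0,0]},{"dp": [-0.8,0.6,0],"dr": [0,0,0]},{"dp": [-0.8,0.6,0],"dr": [0,0,0]},{"dp": [-0.8,0.6,0],"dr": [0,0,0]},{"dp": [-0.8,0.6,0],"dr": [0,0,0]},{"dp": [-0.8,0.6,0],"dr": [0,0,0]},{"dp": [-0.8,0.6,0],"dr": [0,0,0]},{"dp": [-0.8,0.6,0],"dr": [0,0,0]},{"dp": [-0.8,0.6,0],"dr": [0,0,0]},{"dp": [-0.6,0.46,0],"dr": [0,0,0]},{"dp": [-0.3,0.22,0],"dr": [0,0,0]}]'

```text
clock: 8.1
tcp_pos: [0.5359, 0.0252, 0.2607]
eef_rot: [0.9, 0.436, -0.001, -0.0]
ft_force: [-0.7, 0.8, -0.1]
gripper_width: 0.0141
grip_force: 58.5
```

Call:
jog_arm --increments '[{"dp": [0,0,0],"dr": [0,0,-0.5]},{"dp": [0,0,0],"dr": [0,0,-0.9]},{"dp": [0,0,0],"dr": [0,0,-0.9]},{"dp": [0,0,0],"dr": [0,0,-0.9]},{"dp": [0,0,0],"dr": [0,0,-0.9]},{"dp": [0,0,0],"dr": [0,0,-0.9]},{"dp": [0,0,0],"dr": [0,0,-0.9]},{"dp": [0,0,0],"dr": [0,0,-0.7]},{"dp": [0,0,0],"dr": [0,0,-0.4]},{"dp": [0,0,0],"dr": [0,0,0]}]'

```text
clock: 9.1
tcp_pos: [0.5363, 0.0275, 0.2611]
eef_rot: [0.559, 0.829, -0.0, -0.001]
ft_force: [-0.5, -0.2, -0.8]
gripper_width: 0.0137
grip_force: 58.5
```

Call:
jog_arm --increments '[{"dp": [0,0,0],"dr": [0,0.4,0]},{"dp": [0,0,0],"dr": [0,0.8,0]},{"dp": [0,0,0],"dr": [0,0.8,0]},{"dp": [0,0,0],"dr": [0,0.8,0]},{"dp": [0,0,0],"dr": [0,0.8,0]},{"dp": [0,0,0],"dr": [0,0.7,0]},{"dp": [0,0,0],"dr": [0,0.35,0]},{"dp": [0,0,0],"dr": [0,0,0]},{"dp": [0,0,0],"dr": [0,0,0]}]'

```text
clock: 10.0
tcp_pos: [0.5367, 0.0274, 0.2616]
eef_rot: [0.526, 0.779, 0.19, -0.283]
ft_force: [-0.6, -0.6, -0.2]
gripper_width: 0.0142
grip_force: 58.5
```

Run:
```python
from h import *
go(*stage(.04))
im,d=imaging.grab_frame('scene'); im2,d2=imaging.grab_frame('top'); np.savez('st1.npz',a=im,b=im2,da=d,db=d2)
cv2.imwrite('pics/st1.png',np.hstack([cv2.resize(im[150:230,330:410],(400,400),interpolation=cv2.INTER_CUBIC),cv2.resize(im2[140:220,340:420],(400,400),interpolation=cv2.INTER_CUBIC)])[...,::-1])
```

```text
t 10.0 tcp [0.5367 0.0274 0.2616] q [-0.27  0.5   1.55  0.53  1.56 -0.79] w 0.0142 grip 58.5 F [-0.6 -0.6 -0.2]
dp units [ 0.14  0.03 -0.16] dr units [-0.    0.01 -0.01]
```

View pics/st1.png

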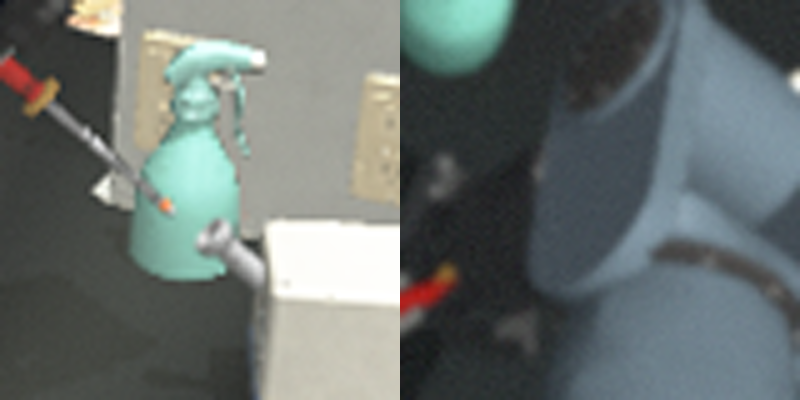

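The rod is in line, a little low. In the left crop the tip is at (170,210) and the mouth at (213,237). I check the predicted points against the picture.

Run:
```python
from h import *
s=r.state();T=Ro.from_quat(s["eef_rot"]).as_matrix();g=s["tcp_pos"]+.003*T[:,2];d=-T[:,0]
im=np.load('st1.npz')["a"].astype(int);Rr,G,B=im[...,0],im[...,1],im[...,2]
print("pred tip,collar,handle end", proj("scene",[g+d*.165,g+d*.162,g+d*.042,g+d*.1,g+d*.02]).round(1).tolist())
M,_,_=0,0,0
M=np.array([.5955,-.116,.134]); _,x,_=stage(0)
print("pred mouth, +20,+40 down", proj("scene",[M,M-x*.02,M-x*.04]).round(1).tolist())
reg=np.zeros_like(G,bool);reg[150:200,325:370]=1
o=reg&(Rr-B>70)&(G<170); 
n,l,st,c=cv2.connectedComponentsWithStats(o.astype(np.uint8))
print([(st[i].tolist(),c[i].round(1).tolist(),im[l==i].mean(0).round().tolist()) for i in range(1,n) if st[i,4]>2])
g8=im.mean(-1).astype(int)
print("tip");print(g8[186:197,355:372])
print("mouth cols 366-384 rows 192-208"); print(g8[190:209,366:386])
```

```text
pred tip,collar,handle end [[363.3, 191.1], [362.7, 190.5], [336.5, 167.9], [349.3, 179.0], [331.6, 163.7]]
pred mouth, +20,+40 down [[371.9, 196.9], [376.0, 200.5], [380.2, 204.1]]
[([330, 162, 12, 10, 50], [335.0, 166.3], [162.0, 79.0, 60.0]), ([362, 190, 2, 2, 3], [362.3, 190.7], [217.0, 146.0, 108.0])]
tip
[[154 135 124 128 138 163 182 191 199 205 207 213 216 219 218 217 219]
 [162 153 108 136 141 149 173 186 193 200 205 209 216 218 215 215 216]
 [161 160 107 127 134 140 143 177 190 197 202 205 210 213 211 210 210]
 [157 147 113 128 126 116 120 163 187 183 197 201 206 207 207 207 205]
 [164 159 113 128 133 117 131 153 177 179 191 196 198 202 202 200 200]
 [144 148 116 127 138 146 138 138 178 203 187 188 193 195 196 197 196]
 [ 71  89 118 127 136 146 151 136 148 186 180 182 186 190 192 194 191]
 [ 75  94 119 127 135 143 155 156 151 156 173 178 182 183 185 186 186]
 [ 75  96 120 126 133 138 152 160 166 169 171 174 179 180 181 182 179]
 [ 75  98 120 126 135 140 151 158 163 167 168 174 176 180 178 179 169]
 [ 74 101 121 126 135 145 147 155 161 165 168 172 175 176 185 198 177]]
mouth 
[... 941 characters left out ...]
 108 176
  244 252]
 [167 170 172 171 156 142 145 137 118 131 153 176 205 225 217 154 113 159
  242 251]
 [165 167 171 173 173 174 174 166 137 118 123 142 182 204 224 224 165 151
  236 251]
 [166 167 170 171 171 171 172 177 174 111 109 129 154 179 205 222 199 144
  229 250]
 [168 172 174 175 174 174 164 153 161  85  82 107 127 150 178 205 189 137
  218 249]
 [147 147 150 150 148 145 124  73  67  66  68  79 103 124 150 178 174 129
  206 245]
 [ 84  80  78  75  70  70  69  71  69  70  71  70  74  94 121 149 145 122
  196 238]
 [ 74  74  73  72  70  74  71  72  71  70  70  69  66  72  94 116 116 120
  195 244]
 [ 73  74  73  73  72  73  69  72  70  71  70  68  67  67  75 103 109 119
  187 247]]
```

The tip prediction agrees within half a pixel and the tube axis line agrees too. The mouth sits about 3 mm further along the axis. I apply the offset and advance until the tip is in the funnel.

Call:
jog_arm --increments '[{"dp": [0.14,0.03,-0.16],"dr": [0,0,0]},{"dp": [0,0,0],"dr": [0,0,0]},{"dp": [-0.3,0,0],"dr": [0,0,0]},{"dp": [-0.3,0,0],"dr": [0,0,0]},{"dp": [-0.3,0,0],"dr": [0,0,0]},{"dp": [-0.3,0,0],"dr": [0,0,0]},{"dp": [-0.2,0,0],"dr": [0,0,0]},{"dp": [-0.2,0,0],"dr": [0,0,0]},{"dp": [0,0,0],"dr": [0,0,0]}]'

```text
clock: 11.0
tcp_pos: [0.5515, -0.0067, 0.2369]
eef_rot: [0.526, 0.779, 0.191, -0.284]
ft_force: [0.6, 0.6, -0.7]
gripper_width: 0.0142
grip_force: 58.5
```

Run:
```python
from h import *
go(*stage(0,M=(.596,-.118,.132)))
s=r.state();print("torque",s["ft_torque"].round(2))
im,d=imaging.grab_frame('scene'); im2,d2=imaging.grab_frame('top')
cv2.imwrite('pics/st2.png',np.hstack([cv2.resize(im[160:220,340:400],(400,400),interpolation=cv2.INTER_CUBIC),cv2.resize(im2[150:210,350:410],(400,400),interpolation=cv2.INTER_CUBIC)])[...,::-1])
```

```text
t 11.0 tcp [ 0.5515 -0.0067  0.2369] q [-0.32  0.57  1.5   0.51  1.57 -0.84] w 0.0142 grip 58.5 F [ 0.6  0.6 -0.7]
dp units [ 0.19 -0.01  0.01] dr units [-0.    0.   -0.01]
torque [-0.32 -0.15  0.04]
```

View pics/st2.png

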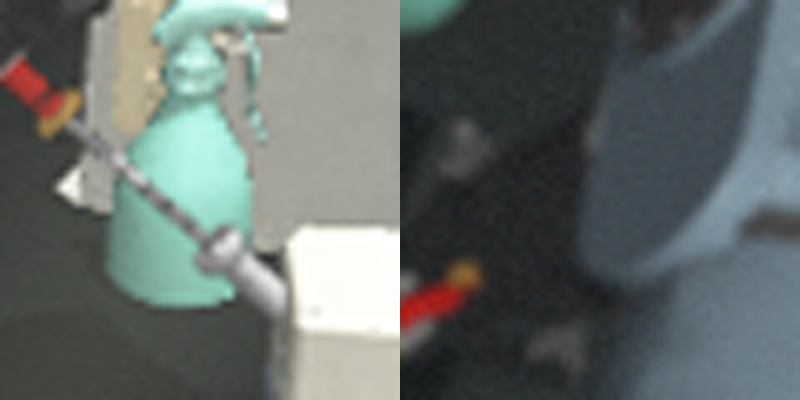

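In the scene view the rod enters the funnel at crop (215,250) on centre, with no contact force. I continue.

Call:
jog_arm --increments '[{"dp": [-0.2,0,0],"dr": [0,0,0]},{"dp": [-0.2,0,0],"dr": [0,0,0]},{"dp": [-0.2,0,0],"dr": [0,0,0]},{"dp": [-0.2,0,0],"dr": [0,0,0]},{"dp": [0,0,0],"dr": [0,0,0]}]'

```text
clock: 11.6
tcp_pos: [0.5584, -0.0238, 0.2214]
eef_rot: [0.526, 0.779, 0.191, -0.284]
ft_force: [0.1, -0.4, 0.6]
gripper_width: 0.0141
grip_force: 58.5
```

Call:
jog_arm --increments '[{"dp": [-0.25,0,0],"dr": [0,0,0]},{"dp": [-0.25,0,0],"dr": [0,0,0]},{"dp": [-0.25,0,0],"dr": [0,0,0]},{"dp": [-0.25,0,0],"dr": [0,0,0]},{"dp": [-0.25,0,0],"dr": [0,0,0]},{"dp": [-0.25,0,0],"dr": [0,0,0]},{"dp": [-0.25,0,0],"dr": [0,0,0]},{"dp": [0,0,0],"dr": [0,0,0]}]'

```text
clock: 12.4
tcp_pos: [0.5734, -0.0612, 0.1876]
eef_rot: [0.526, 0.779, 0.191, -0.284]
ft_force: [0.2, 0.0, -0.1]
gripper_width: 0.014
grip_force: 58.5
```

Run:
```python
from h import *
go(*stage(-.12,M=(.596,-.118,.132)))
s=r.state();print("torque",s["ft_torque"].round(2))
```

```text
t 12.4 tcp [ 0.5734 -0.0612  0.1876] q [-0.39  0.69  1.43  0.48  1.56 -0.91] w 0.014 grip 58.5 F [ 0.2  0.  -0.1]
dp units [-1.25 -0.01  0.01] dr units [-0.    0.   -0.01]
torque [-0.32 -0.06  0.03]
```

Call:
jog_arm --increments '[{"dp": [-0.25,0,0],"dr": [0,0,0]},{"dp": [-0.25,0,0],"dr": [0,0,0]},{"dp": [-0.25,0,0],"dr": [0,0,0]},{"dp": [-0.2,0,0],"dr": [0,0,0]},{"dp": [0,0,0],"dr": [0,0,0]}]'

```text
clock: 12.9
tcp_pos: [0.5812, -0.0801, 0.1706]
eef_rot: [0.525, 0.779, 0.192, -0.285]
ft_force: [-4.4, 7.2, 6.6]
gripper_width: 0.0142
grip_force: 58.7
```

Call:
jog_arm --increments '[{"dp": [-0.07,0,0],"dr": [0,0,0]},{"dp": [-0.07,0,0],"dr": [0,0,0]},{"dp": [0,0,0],"dr": [0,0,0]}]'

```text
clock: 13.2
tcp_pos: [0.5814, -0.0802, 0.1703]
eef_rot: [0.523, 0.778, 0.193, -0.288]
ft_force: [-14.2, 21.9, 25.7]
gripper_width: 0.0145
grip_force: 59.0
```

Run:
```python
from h import *
go(*stage(-.12,M=(.596,-.118,.132)))
im,d=imaging.grab_frame('scene')
cv2.imwrite('pics/st3.png',cv2.resize(im[170:220,345:395],(500,500),interpolation=cv2.INTER_CUBIC)[...,::-1])
```

```text
t 13.2 tcp [ 0.5814 -0.0802  0.1703] q [-0.41  0.74  1.39  0.47  1.57 -0.93] w 0.0145 grip 59.0 F [-14.2  21.9  25.7]
dp units [-0.36 -0.02  0.01] dr units [-0.02 -0.07  0.02]
```

View pics/st3.png

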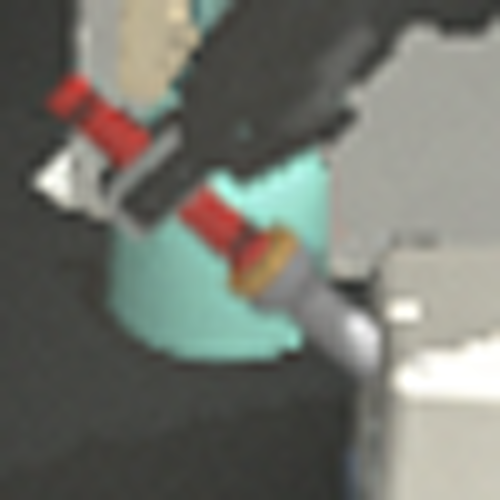

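The collar sits flush on the mouth at crop (265,270). The axial reaction is about 37 N and the arm has stopped, so it is seated. I hold briefly, then draw it out the same way.

Call:
jog_arm --increments '[{"dp": [0,0,0],"dr": [0,0,0]},{"dp": [0,0,0],"dr": [0,0,0]},{"dp": [0.05,0,0],"dr": [0,0,0]},{"dp": [0,0,0],"dr": [0,0,0]},{"dp": [0,0,0],"dr": [0,0,0]},{"dp": [0,0,0],"dr": [0,0,0]}]'

```text
clock: 13.85
tcp_pos: [0.5813, -0.0802, 0.1704]
eef_rot: [0.524, 0.779, 0.193, -0.287]
ft_force: [-10.8, 15.5, 17.9]
gripper_width: 0.0139
grip_force: 58.8
```

Run:
```python
from h import *
go(*stage(-.12,M=(.596,-.118,.132)))
im,d=imaging.grab_frame('scene'); im=im.astype(int)
Rr,G,B=im[...,0],im[...,1],im[...,2]
reg=np.zeros_like(G,bool);reg[185:206,360:382]=1
br=reg&(Rr-B>50)&(G>75)&(Rr>120); v,u=np.nonzero(br); print("brass",len(u),u.mean(),v.mean())
_,x,_=stage(0)
for M in((.5955,-.116,.134),(.596,-.118,.132)): print(proj("scene",[np.array(M)+x*k for k in(0,.003,.006,.012)]).round(1).tolist())
s=r.state();T=Ro.from_quat(s["eef_rot"]).as_matrix();g=s["tcp_pos"]+.003*T[:,2];dd=-T[:,0]
print("pred collar by arm",proj("scene",[g+dd*.042]))
```

```text
t 13.85 tcp [ 0.5813 -0.0802  0.1704] q [-0.41  0.74  1.39  0.47  1.56 -0.93] w 0.0139 grip 58.8 F [-10.8  15.5  17.9]
dp units [-0.36 -0.02  0.01] dr units [-0.01 -0.05  0.01]
brass 32 369.4375 194.4375
[[371.9, 196.9], [371.2, 196.3], [370.6, 195.8], [369.3, 194.7]]
[[372.4, 197.5], [371.8, 196.9], [371.2, 196.4], [369.9, 195.3]]
pred collar by arm [[369.54923138 194.86511408]]
```

The numbers leave a doubt of a few millimetres about seating, so I compare the pixels around the mouth with the earlier empty-mouth picture.

Run:
```python
from h import *
a=np.load('st1.npz')["a"]; b,_=imaging.grab_frame('scene'); np.savez('seat.npz',b=b)
f=lambda i:cv2.resize(i[184:212,360:388],(392,392),interpolation=cv2.INTER_NEAREST)
A,Bm=f(a).copy(),f(b).copy()
for M in((.5955,-.116,.134),):
    _,x,_=stage(0); e1=np.cross(x,[0,0,1]); e1/=np.linalg.norm(e1); e2=np.cross(x,e1)
    th=np.linspace(0,2*np.pi,40)
    for I,off,rad,col in((A,0,.014,(255,0,0)),(Bm,0,.015,(255,0,0)),(Bm,.006,.015,(0,0,255))):
        c=proj("scene",[np.array(M)+x*off+rad*(np.cos(t)*e1+np.sin(t)*e2) for t in th])
        cv2.polylines(I,[((c-[360,184]+.5)*14).astype(np.int32)],True,col,1)
cv2.imwrite('pics/seat.png',np.hstack([A,Bm])[...,::-1])
```

```text
(no output)
```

View pics/seat.png

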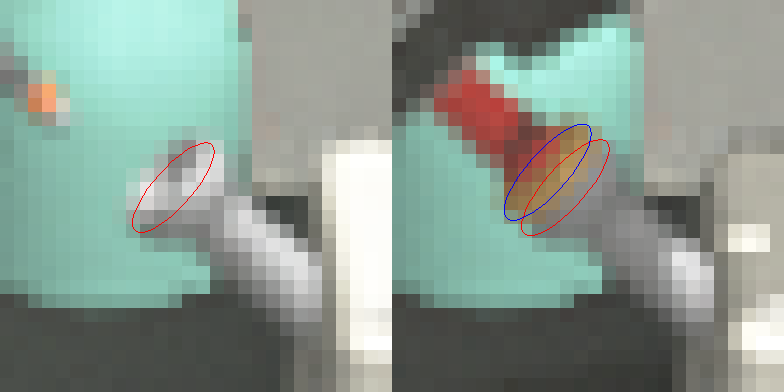

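Seating is confirmed: the brass disc fills the predicted seated outline (red and blue ellipses) and abuts the grey funnel with no shaft showing. I draw it out.

Call:
jog_arm --increments '[{"dp": [0.1,0,0],"dr": [0,0,0]},{"dp": [0.3,0,0],"dr": [0,0,0]},{"dp": [0.5,0,0],"dr": [0,0,0]},{"dp": [0.5,0,0],"dr": [0,0,0]},{"dp": [0.5,0,0],"dr": [0,0,0]},{"dp": [0.5,0,0],"dr": [0,0,0]},{"dp": [0.5,0,0],"dr": [0,0,0]},{"dp": [0.5,0,0],"dr": [0,0,0]},{"dp": [0.5,0,0],"dr": [0,0,0]},{"dp": [0.5,0,0],"dr": [0,0,0]},{"dp": [0.5,0,0],"dr": [0,0,0]},{"dp": [0.5,0,0],"dr": [0,0,0]}]'

```text
clock: 15.15
tcp_pos: [0.5354, 0.0332, 0.2732]
eef_rot: [0.525, 0.779, 0.191, -0.283]
ft_force: [-0.1, 0.4, -1.0]
gripper_width: 0.0144
grip_force: 58.6
```

Call:
jog_arm --increments '[{"dp": [0.5,0,0],"dr": [0,0,0]},{"dp": [0.3,0,0],"dr": [0,0,0]},{"dp": [0,0,0],"dr": [0,0,0]},{"dp": [0,0,0],"dr": [0,0,0]}]'

```text
clock: 15.55
tcp_pos: [0.5289, 0.0493, 0.2877]
eef_rot: [0.526, 0.779, 0.191, -0.283]
ft_force: [1.3, -0.2, -0.6]
gripper_width: 0.0142
grip_force: 58.6
```

Run:
```python
from h import *
go(*stage(.04))
h=yaw(-68); t=np.array([.422,.0133,.1]); g=t-.165*h
go(g+[0,0,.003],-h,[0,0,-1])
h2=yaw(-100); g2=t-.165*h2; print(g,g2); go(g2+[0,0,.003],-h2,[0,0,-1])
s=r.state();T=Ro.from_quat(s["eef_rot"]).as_matrix();gg=s["tcp_pos"]+.003*T[:,2];dd=-T[:,0]
print(proj("scene",[gg+dd*.165,gg+dd*.042]))
im,d=imaging.grab_frame('scene'); cv2.imwrite('pics/out.png',cv2.resize(im[140:260,280:420],(700,600),interpolation=cv2.INTER_CUBIC)[...,::-1])
```

```text
t 15.55 tcp [0.5289 0.0493 0.2877] q [-0.24  0.45  1.55  0.55  1.58 -0.74] w 0.0142 grip 58.6 F [ 1.3 -0.2 -0.6]
dp units [-1.01 -0.01  0.01] dr units [-0.    0.01  0.  ]
t 15.55 tcp [0.5289 0.0493 0.2877] q [-0.24  0.45  1.55  0.55  1.58 -0.74] w 0.0142 grip 58.6 F [ 1.3 -0.2 -0.6]
dp units [ 0.43 -3.75  8.39] dr units [-0.   -4.65  0.  ]
[0.36018991 0.16628534 0.1       ] [0.45065195 0.17579328 0.1       ]
t 15.55 tcp [0.5289 0.0493 0.2877] q [-0.24  0.45  1.55  0.55  1.58 -0.74] w 0.0142 grip 58.6 F [ 1.3 -0.2 -0.6]
dp units [-0.21 -0.84  7.86] dr units [-1.3  -4.53  3.57]
[[356.99609971 183.80962729]
 [329.93410359 160.31502791]]
```

View pics/out.png

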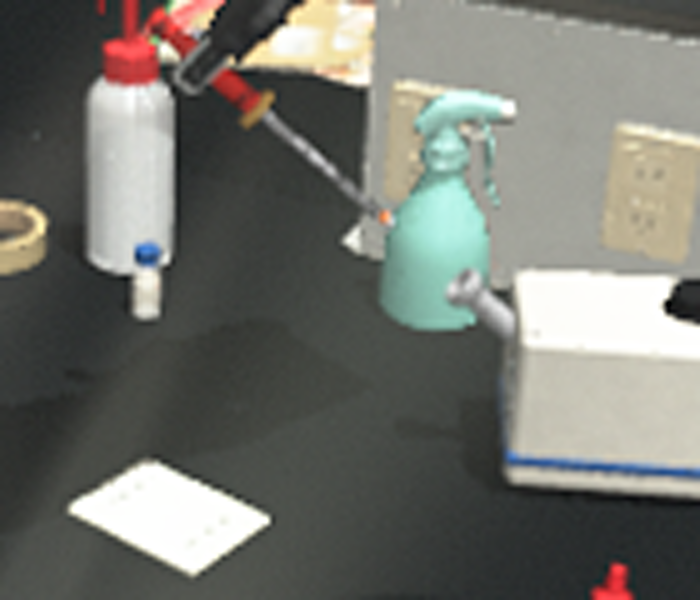

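The rod is out. Its tip is at (390,217) in the crop, clear of the mouth at (462,285), and its predicted pose agrees. I level it, move over and lower it at the tile.

Call:
jog_arm --increments '[{"dp": [0,0,0],"dr": [0,-0.4,0]},{"dp": [0,0,0],"dr": [0,-0.8,0]},{"dp": [0,0,0],"dr": [0,-0.8,0]},{"dp": [0,0,0],"dr": [0,-0.8,0]},{"dp": [0,0,0],"dr": [0,-0.8,0]},{"dp": [0,0,0],"dr": [0,-0.7,0]},{"dp": [0,0,0],"dr": [0,-0.35,0]},{"dp": [0,0,0],"dr": [0,0,0]},{"dp": [0.4,-0.25,0],"dr": [0,0,0]},{"dp": [0.8,-0.53,0],"dr": [0,0,0]},{"dp": [0.8,-0.53,0],"dr": [0,0,0]},{"dp": [0.8,-0.53,0],"dr": [0,0,0]}]'

```text
clock: 16.8
tcp_pos: [0.4448, 0.1069, 0.2874]
eef_rot: [0.56, 0.829, 0.0, -0.001]
ft_force: [0.1, 0.1, 0.1]
gripper_width: 0.0143
grip_force: 58.6
```

Call:
jog_arm --increments '[{"dp": [0.8,-0.53,0],"dr": [0,0,0]},{"dp": [0.8,-0.53,0.3],"dr": [0,0,0]},{"dp": [0.8,-0.53,0.6],"dr": [0,0,0]},{"dp": [0.5,-0.32,0.8],"dr": [0,0,0]},{"dp": [0,0,0.8],"dr": [0,0,0]},{"dp": [0,0,0.8],"dr": [0,0,0]},{"dp": [0,0,0.8],"dr": [0,0,0]},{"dp": [0,0,0.8],"dr": [0,0,0]},{"dp": [0,0,0.6],"dr": [0,0,0]},{"dp": [0,0,0.4],"dr": [0,0,0]},{"dp": [0,0,0.2],"dr": [0,0,0]},{"dp": [0,0,0],"dr": [0,0,0]}]'

```text
clock: 18.0
tcp_pos: [0.3601, 0.1655, 0.1044]
eef_rot: [0.56, 0.829, -0.001, -0.001]
ft_force: [0.1, 0.7, -0.5]
gripper_width: 0.0142
grip_force: 58.6
```

Run:
```python
from h import *
h=yaw(-68); t=np.array([.422,.0133,.1]); g=t-.165*h
go(g+[0,0,.003],-h,[0,0,-1])
s=r.state();T=Ro.from_quat(s["eef_rot"]).as_matrix();gg=s["tcp_pos"]+.003*T[:,2];dd=-T[:,0]
for c in("scene","top"): print(c,proj(c,[gg+dd*.165,gg+dd*.042,[.422,.0133,.006]]).round(1).tolist())
im,_=imaging.grab_frame('scene'); im2,_=imaging.grab_frame('top')
cv2.imwrite('pics/end.png',np.hstack([cv2.resize(im[180:280,250:350],(400,400),interpolation=cv2.INTER_CUBIC),cv2.resize(im2[190:290,290:390],(400,400),interpolation=cv2.INTER_CUBIC)])[...,::-1])
```

```text
t 18.0 tcp [0.3601 0.1655 0.1044] q [ 0.31  0.33  2.15  0.    0.66 -0.07] w 0.0142 grip 58.6 F [ 0.1  0.7 -0.5]
dp units [0.02 0.01 0.05] dr units [-0.01 -0.   -0.01]
scene [[314.2, 217.9], [276.7, 215.1], [313.6, 242.4]]
top [[344.4, 240.7], [311.3, 255.2], [342.7, 242.0]]
```

View pics/end.png

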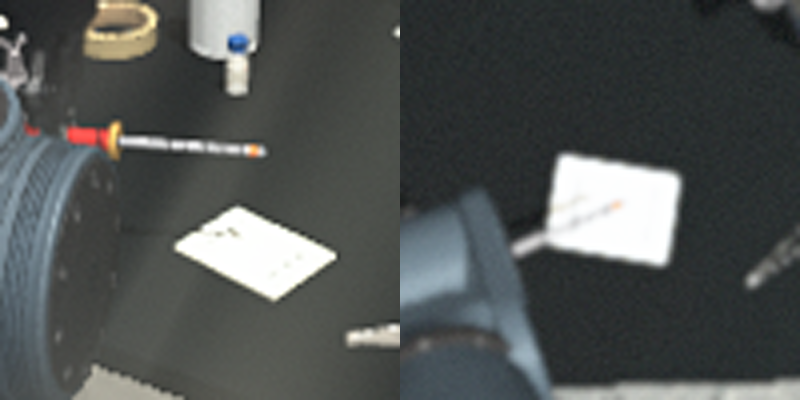

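Tip at top (345,241), over the tile's middle at (343,242); the scene view has it at (316,218) against a predicted (314,218), so it is level at about 0.10 m. I let it settle and hand in.

Call:
jog_arm --increments '[{"dp": [0,0,0],"dr": [0,0,0]},{"dp": [0,0,0],"dr": [0,0,0]},{"dp": [0,0,0],"dr": [0,0,0]},{"dp": [0,0,0],"dr": [0,0,0]},{"dp": [0,0,0],"dr": [0,0,0]}]'

```text
clock: 18.6
tcp_pos: [0.3606, 0.1658, 0.1049]
eef_rot: [0.559, 0.829, 0.0, 0.0]
ft_force: [-0.1, -0.2, 0.2]
gripper_width: 0.0144
grip_force: 58.6
```

```bash
python3 -c "
from cell import r
print(abs(r.state()['qvel']).max()); print(r.close_job())"
```

```text
0.002900296297221339
the job is handed in; nothing more can be done
None
```

I seated the gauge rod in the guide tube, drew it right out, and handed the job in at 18.6 s with the rod held level and still, its tip about 10 cm above the tile's middle; `close_job()` returned no verdict, so the result is unconfirmed.

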